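# Cover the sample mixer and hold its spring arm at the run stop

## Task

Get the sample mixer running: put the blue cover with the black knob onto the open steel cup of the white mixer so it sits seated and level, and let go of it. Then take the orange post of the mixer's spring arm in the gripper, or push it with the fingers, and swing the arm forward against its spring, all the way to its stop at the red pin, and finish while still holding it there, because the arm springs back if released. Leave the small amber lid and the other things on the bench where they are.

Things in the scene. Friction and masses are not known exactly. Their poses are not given: they have to be found in the camera images.
- mixer: White bench mixer, fixed. Origin on the bench; housing x -75..95, y -115..125 mm, deck 60 mm high. Blue front panel faces its -x (to the robot, yaw within 0.4 rad). On the deck: steel cup (axis x 0, y 60), grey 36 mm pivot tower of the spring arm (axis x 30, y -50), two 10 mm stop pins up to 126 mm above the bench: red (run stop, x 41 y -96), dark (rest stop, x -16 y -61).
- cup_rim (a point): Centre of the mouth of the mixer's open steel cup, at rim height, 100 mm above the bench. Cup outside diameter 100 mm, wall 4 mm, inside diameter 92 mm, 35 mm deep.
- cover: Loose blue round cover, black knob, about 0.14 kg, lying right way up on the bench left or right of the mixer. Origin: centre of its underside, z up. From below: plug 85 mm diameter, 6 mm deep (enters the cup, 3.5 mm play all round); flange 106 mm diameter, z 6..11 mm, rests on the rim; knob 22 mm diameter, z 11..45 mm, on the axis. Seated, its origin is 6 mm below cup_rim.
- cover_seat (a point): Centre of the underside of the cover's flange, 6 mm above the cover's origin; seated, it coincides with cup_rim.
- pivot (a point): Pivot of the mixer's spring arm, an aluminium crank. On its upright pivot axis, at the arm's underside, 113 mm above the bench. Its x axis points along the 10 mm thick grip arm to an upright orange post 110 mm from the axis. A short keeper arm (75 mm, black 20 mm end) points 162 deg clockwise of it; at the stop it passes 8 mm over the seated cover's edge; at rest it clears the cup.
- grip_post (a point): Point on the axis of the spring arm's upright orange post, 151 mm above the bench, where to grip or push it. Post 16 mm diameter, free all round from 123 (top of the grip arm) to 175 mm above the bench, 110 mm from the pivot axis.
- run_arm (a joint): Angle of the spring arm: 0 at rest against the dark pin, 1.0 rad at the stop (red pin); grows counter-clockwise seen from above, the post moving away from the robot. The spring always pulls back to 0: about 2.2 N at the post at rest, rising evenly to 7.6 N at the stop, and the arm returns when released.
- small_lid: Amber lid with a white knob, 72 mm diameter, too small for the cup; leave alone. Origin: centre of underside. Stands on the other side of the mixer from the cover.
- reagent: Clear bottle with blue cap, 68 mm diameter, 150 mm tall, behind the mixer; leave alone. Origin: centre of underside.
- vial: Small amber vial with white cap, 28 mm diameter, 55 mm tall; leave alone. Origin: centre of underside.
- pot: White pot with yellow cap, 52 mm diameter, 60 mm tall; leave alone. Origin: centre of underside.
- tip_box: Blue box with clear lid, 85 x 120 x 65 mm, behind the mixer; leave alone. Origin: centre of underside.
- marker: White and blue marker pen, 135 mm long, 12 mm thick, lying near the robot; leave alone. Origin: its middle, on the bench.
There are look-alikes about, which are no part of the job. Leave any purple or turquoise look-alike of the cover alone.

How it is judged:
On the way, in this order (a step that is already met when the one before it is completed fails the run):
1. the cover sits seated and level on the cup and has been let go, the spring arm not yet wound (horizontal distance between cover_seat and cup_rim below 0.006 m and z of cover_seat in the frame of cup_rim between -0.003 and 0.003 m and angle between cover's own z axis and vertical below 0.05 rad and contact force between cover and the arm below 0.3 N and contact force between cover and the fingers below 0.3 N and linear speed of cover below 0.02 m/s and value of joint run_arm below 0.5 rad), for 0.2 s.
2. the spring arm is at its stop, held by the gripper's fingers (value of joint run_arm above 0.95 rad and contact force between run_arm and the fingers above 2 N), for 0.3 s.
At the end, for the whole second after the job is handed in: The cover is on the cup (centred within 6 mm, flange within 3 mm of the rim, tilt under 0.05 rad), untouched by the robot; the spring arm stands within 0.05 rad of its 1.0 rad stop, at rest, held there by the fingers (over 2 N) and clear of the cover (all of step 2 and horizontal distance between cover_seat and cup_rim below 0.006 m and z of cover_seat in the frame of cup_rim between -0.003 and 0.003 m and angle between cover's own z axis and vertical below 0.05 rad and contact force between cover and the arm below 0.3 N and contact force between cover and the fingers below 0.3 N and linear speed of cover below 0.02 m/s and velocity of joint run_arm between -0.1 and 0.1 rad/s and contact force between run_arm and cover below 0.3 N); the arm keeps its last pose, push and grip.
It fails at once if a bystander is shifted by more than 20 mm (distance of any of small_lid, reagent, vial, pot, tip_box, marker from where it was at the start of the episode above 0.02 m).
It fails at once if a bystander is tipped (angle between any of small_lid, reagent, vial, pot, tip_box's own z axis and vertical above 0.35 rad).
It also fails if it takes over 58 s, if anything falls off the work surface, if the arm or the gripper's body presses on something with over 40 N, if the wrist force passes 120 N, or if a joint passes its speed limit or range.

## Robot

A 7-joint arm with a two-finger parallel gripper is mounted at the origin on the work surface. World frame = base frame: x ahead of the robot, y to its left, z up, the work surface at z = 0. Lengths are in m, angles in rad, forces in N, time in s.
With the tool pointing down it reaches from about 0.425 to 0.975 m from the base axis. Payload 16.7 kg.
Tool frame: the origin (TCP) lies at the very end of the fingers, on their centre line; the grasp point (between the pads) lies 19 mm behind it; z points along the fingers, y is the line along which they close (so a half turn about z gives the same grasp; the last joint's range is limited). The gripper opens to 85 mm and grips with 20 to 120 N. Pads are 22 mm wide; open, the fingers measure 114 mm over their backs; the gripper's body (76 mm by 85 mm) begins 54 mm behind the grasp point. The pads swing forward as they close: fully open they stand 13 mm farther back than shut.
Start: joints at [1.173, 0.426, 0.074, 1.606, -0.034, 1.111, -0.067], TCP at [0.166, -0.654, 0.231] pointing down, gripper open.
Joint ranges: [-2.85, 2.85], [-0.5, 2.14], [-1.23, 1.37], [0.21, 2.46], [-1.02, 4.16], [0.16, 2.05], [-2.73, 2.73]. Speed limits (rad/s): [1.89, 1.89, 2.39, 2.39, 3.01, 3.01, 3.01].

## Interface

Orientations are given as a unit quaternion [x, y, z, w].
In Python, from plant import telemetry, snapshot, calibration, env gives the robot as it stands.
- The arm moves only by the shell command python3 -m crank 'ROWS' [FORCE]. ROWS is JSON, a list of rows, each a list of 3 entries, a list of its own where there are three numbers: the shift along the tool's x, y, z in units of 40 mm (1.0 is 40 mm), then the turn, a rotation vector about the tool's x, y, z in units of 5 degrees (1.0 is 5 degrees), then the gripper's target within -1 to 1 (fully open at 1, half-way at 0, shut at -1). A call has 1 to 20 rows; each row is the pose to reach, as a shift and turn from the pose commanded when the call began, along the tool's axes at that moment; what a row does not reach only later rows make up. A row lasts 1/10 s, in which the tool goes at most 50 mm and 8.59 degrees, less where a joint would pass 70% of its speed; a pose out of reach is approached as far as the arm can. A call with a gripper value outside its range is refused whole. The fingers move at their own pace and stop on an object; FORCE is the grip in N (left out, the last holds). Time passes only in rows, so rows that repeat a pose let the fingers close. It gives the time, the measured TCP pose, the force, the opening and the grip force at its end, in the units of the state.
- telemetry.read_state(): the state, without advancing time (a new reading comes with each control period).
- snapshot(name): name is "side" or "top"; returns the picture (420x560x3 uint8, red, green, blue); there is no depth.
- calibration(name): a dict with "fx", "fy", "cx", "cy" (pixels), "rvec" (rotation vector, rad) and "tvec" (3), from world to camera coordinates, as OpenCV has them. Camera axes: x right, y down, z forward; pixel columns grow to the right and rows downward; lengths in m; the calibration is good to about 2 mm. A picture is of the moment at which its call begins. calibration takes no time and is no camera call.
- env.finish_job(): hands the job in; it is judged then, once.
The state is a dict: "time": time; "joints": joint angles; "dq": joint speeds; "tau": joint torques, N m; "position": TCP position; "tcp_rot": TCP orientation; "contact_force": force on the tool from outside, world axes, zero at the start; "torque": the same for the moment, N m; "opening": opening from 0.0 (shut) to 1.0 (fully open); "grasp_force": force on a finger pad.
Only numpy, scipy, OpenCV 4.12 (cv2) and the standard library are available. Lean on these libraries where they do the work, as an engineer would, in place of code of your own. Each camera call takes 0.05 s, during which the arm holds its last target. There are 200 camera calls.

## Working session

There is one attempt and no reset: what is moved stays moved. The work goes in short steps, Python scripts to look and compute and a shell command to move; the robot and the scene stay as the last step left them, time stands still between calls to the robot, and variables do not carry over. Pictures are saved under pics/ and viewed, at most 10 in all, crops included, and the job is handed in when it is done.

```bash
mkdir -p pics; ls; python3 - <<'E'
from plant import telemetry, snapshot, calibration, env
import cv2
for n in ("side","top"):
    cv2.imwrite(f"pics/{n}0.png",snapshot(n)[:,:,::-1]); print(n,calibration(n))
print(telemetry.read_state())
E
```

```text
pics
side {'fx': 499.90263163014845, 'fy': 499.90263163014845, 'cx': 271.76983173715314, 'cy': 210.4343302395338, 'rvec': array([ 0.68260649, -2.43052563,  1.37355134]), 'tvec': array([0.45582149, 0.26978697, 1.12268298])}
top {'fx': 418.0236734893602, 'fy': 418.0236734893602, 'cx': 279.904575141249, 'cy': 214.09898484749823, 'rvec': array([ 2.16783283, -2.19550599,  0.03067414]), 'tvec': array([-0.02393794,  0.55118031,  1.23268157])}
{'time': 0.1, 'joints': array([ 1.17349942,  0.42668371,  0.07388827,  1.60652069, -0.03413907,
        1.11076046, -0.06711097]), 'dq': array([ 3.85021259e-06, -2.53307887e-03,  2.37759777e-05, -4.24203817e-04,
        7.11209909e-04, -1.81713180e-03, -1.37246238e-03]), 'tau': array([ 9.74473078e-03, -9.51537466e+01,  3.77240896e+00, -4.64406252e+01,
        1.96943118e-02,  6.50888527e-03,  8.49845583e-05]), 'position': array([ 0.16543871, -0.65405744,  0.23068199]), 'tcp_rot': array([ 9.92339894e-01,  1.23536337e-01, -9.76921237e-05, -5.47259956e-04]), 'contact_force': array([-0.14811809, -0.77908023,  0.22437682]), 'torque': array([-0.01477142,  0.02606475,  0.0246335 ]), 'grasp_force': 0.0, 'opening': 1.0010673229712916}
```

View pics/top0.png

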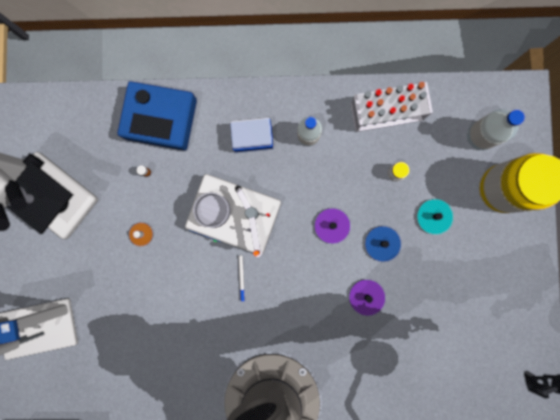

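View pics/side0.png

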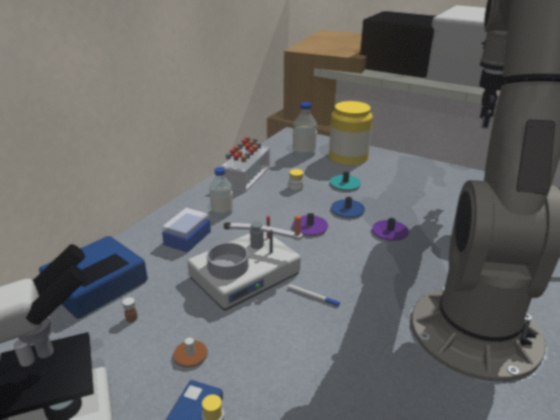

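The top view shows the blue cover at about (382,244), the cup at (211,209), the orange post at (257,252) and the red pin at (267,214). The side view shows the cover at (347,208) and the cup at (228,260). I'll enlarge the mixer for a precise measurement.

```bash
cat > h.py <<'E'
import numpy as np, cv2
from plant import telemetry, snapshot, calibration, env
from scipy.spatial.transform import Rotation as R
def cam(n):
    c=calibration(n); return np.array([[c['fx'],0,c['cx']],[0,c['fy'],c['cy']],[0,0,1]]),c['rvec'],c['tvec']
def ray(n,uv,z):
    K,r,t=cam(n); M=cv2.Rodrigues(r)[0]; o=-M.T@t; d=M.T@np.linalg.inv(K)@[uv[0],uv[1],1]
    return o+d*(z-o[2])/d[2]
def proj(n,P):
    K,r,t=cam(n); return cv2.projectPoints(np.asarray(P,float).reshape(-1,1,3),r,t,K,None)[0].reshape(-1,2)
def circ(c,rad,m=72):
    a=np.linspace(0,2*np.pi,m,endpoint=False); return np.c_[c[0]+rad*np.cos(a),c[1]+rad*np.sin(a),np.full(m,c[2])]
E
python3 - <<'E'
from h import *
T=cv2.imread('pics/top0.png');S=cv2.imread('pics/side0.png')
for n,I,g in (('top',T,(382,244)),('side',S,(347,208))):
    h=cv2.cvtColor(I,cv2.COLOR_BGR2HSV)
    m=cv2.inRange(h,(100,110,40),(118,255,255)); 
    k,l,st,ce=cv2.connectedComponentsWithStats(m)
    i=min(range(1,k),key=lambda i:np.hypot(*(ce[i]-g))+ (1e3 if st[i,4]<50 else 0))
    c=max(cv2.findContours((l==i).astype('uint8'),0,1)[0],key=len)
    hull=cv2.convexHull(c); print(n,st[i],ce[i]); 
    w=np.array([ray(n,p,.0085) for p in hull[:,0].astype(float)])
    e=cv2.fitEllipse(hull); print(e, ray(n,e[0],.0085)); print('circ',cv2.minEnclosingCircle((w[:,:2]*1000).astype('float32')))
a=cv2.resize(T[165:270,170:295],None,fx=5,fy=5,interpolation=cv2.INTER_CUBIC)
cv2.imwrite('pics/topz.png',a)
cv2.imwrite('pics/sidez.png',cv2.resize(S[200:305,180:310],None,fx=5,fy=5,interpolation=cv2.INTER_CUBIC))
E
```

```text
top [365 226  36  35 945] [382.37037037 243.38835979]
((382.466796875, 243.40728759765625), (34.50553894042969, 35.39972686767578), 113.20934295654297) [ 0.45998611 -0.33417023  0.0085    ]
circ ((460.4082336425781, -334.128173828125), 52.25225067138672)
side [332 200  32  17 366] [347.42349727 208.44808743]
((347.43438720703125, 207.91647338867188), (16.2962703704834, 32.01907730102539), 94.59563446044922) [ 0.45976755 -0.33390115  0.0085    ]
circ ((460.5319519042969, -335.5786437988281), 51.07582092285156)
```

View pics/topz.png

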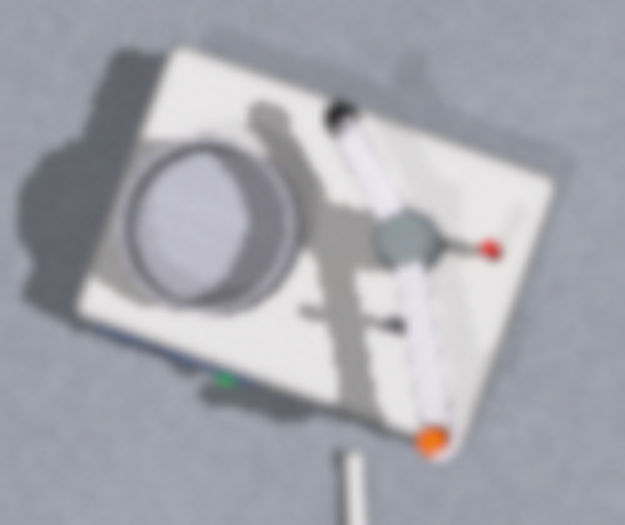

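View pics/sidez.png

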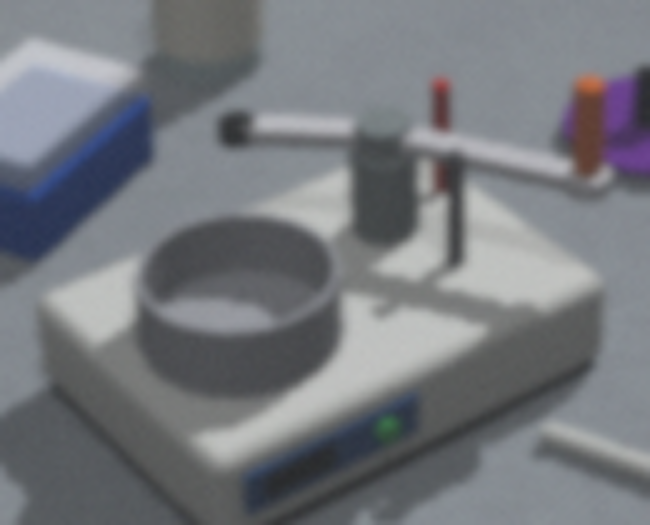

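The zooms show the cup rim (top zoom, extents x 122–298, y 138–312), deck corners, both pin tops, and the post top at (432,440) top / (590,82) side. Next is a least-squares fit of the mixer pose to these.

```bash
python3 - <<'E'
from h import *
from scipy.optimize import least_squares
z=lambda U,o:(np.array(U,float)+.5)/5-.5+np.array(o)
O={'top':(170,165),'side':(180,200)}
loc=[('top',(-75,125,60),(78,312)),('top',(95,125,60),(180,47)),('top',(95,-115,60),(553,182)),
('top',(41,-96,126),(490,248)),('top',(-16,-61,126),(400,325)),('side',(41,-96,126),(441,81)),('side',(-16,-61,126),(456,155)),
('side',(-75,125,60),(222,468)),('side',(-75,-115,60),(600,285)),('side',(95,125,60),(42,303))]
ext={'top':(122,298,138,312),'side':(136,341,214,338)}
def W(p,P):
    c,s=np.cos(p[2]),np.sin(p[2]); P=np.atleast_2d(P)/1000
    return np.c_[p[0]+c*P[:,0]-s*P[:,1],p[1]+s*P[:,0]+c*P[:,1],P[:,2]]
def f(p):
    r=[]
    for n,P,U in loc: r+=list(.5*(proj(n,W(p,P))[0]-z(U,O[n])))
    for n,e in ext.items():
        q=proj(n,circ(W(p,(0,60,100))[0],.05,180))
        a=np.r_[q[:,0].min(),q[:,0].max(),q[:,1].min(),q[:,1].max()]
        b=np.r_[z((e[0],e[2]),O[n]),z((e[1],e[3]),O[n])][[0,2,1,3]]
        r+=list(2*(a-b))
    return np.array(r)
s=least_squares(f,[.52,.08,-.3]);p=s.x
print(p,np.round(s.fun,1)); print('cup',W(p,(0,60,100)),'pivot',W(p,(30,-50,113)))
for n in O:
    K,r,t=cam(n);print(n,'cam',-cv2.Rodrigues(r)[0].T@t)
    e=ext[n]
    # cup alone
    def g(c):
        q=proj(n,circ((*c,.1),.05,180));b=np.r_[z((e[0],e[2]),O[n]),z((e[1],e[3]),O[n])]
        return np.r_[q.min(0),q.max(0)]-b
    s=least_squares(g,W(p,(0,60,100))[0,:2]);print('cup only',s.x,np.round(s.fun,2))
    print('post',ray(n,z({'top':(432,438),'side':(590,84)}[n],O[n]),.175))
piv=W(p,(30,-50,113))[0]
post=ray('top',z((432,438),O['top']),.175); a0=np.arctan2(*(post-piv)[[1,0]]);print('arm angle',a0,a0-p[2],np.hypot(*(post-piv)[:2]))
for q in np.linspace(0,1,6): print(q,piv[:2]+.11*np.array([np.cos(a0+q),np.sin(a0+q)]))
print('others',ray('top',(241,278),.01),ray('top',(241,298),.01),ray('top',(250,135),.065),ray('top',(310,125),.15),ray('top',(332,226),.01))
E
```

```text
[ 0.54021912  0.10324429 -0.35718905] [-0.8  0.2 -0.8 -0.9  0.7 -0.5  0.1 -0.  -0.5 -0.   0.3  0.2  0.2 -0.2
 -0.5  0.1  1.4 -0.9 -1.1 -0.9 -1.8 -0.9 -0.7  1.2 -0.   1.2 -1.4 -2. ]
cup [[0.56119765 0.15945729 0.1       ]] pivot [[0.55084352 0.04591086 0.113     ]]
top cam [ 0.48372976 -0.06236675  1.25936195]
cup only [0.56147346 0.15755666] [-0.23 -0.47  0.23  0.47]
post [0.4441979  0.02812646 0.175     ]
side cam [-0.03989719  0.9394695   0.81042002]
cup only [0.5598027  0.16262803] [-0.36  0.08  0.37 -0.11]
post [0.44242441 0.03002375 0.175     ]
arm angle -2.9763515489634265 -2.619162495053369 0.10811832681896238
0.0 [0.44234186 0.02781695]
0.2 [0.44809938 0.00662167]
0.4 [ 0.45795298 -0.01300727]
0.6000000000000001 [ 0.47150983 -0.03028734]
0.8 [ 0.48822947 -0.04452962]
1.0 [ 0.50744533 -0.05516632]
others [0.36214    0.08731014 0.01      ] [0.30315414 0.08772295 0.01      ] [0.77872564 0.05169835 0.065     ] [ 0.78192652 -0.11802328  0.15      ] [ 0.51348283 -0.18566387  0.01      ]
```

```bash
python3 -m crank '[[[9.1,-5.95,2.5],[0,0,0],1],[[9.1,-5.95,2.5],[0,0,0],1],[[9.1,-5.95,2.5],[0,0,0],1],[[9.1,-5.95,2.5],[0,0,0],1],[[9.1,-5.95,2.5],[0,0,0],1],[[9.1,-5.95,2.5],[0,0,0],1],[[9.1,-5.95,2.5],[0,0,0],1],[[9.1,-5.95,2.5],[0,0,0],1],[[9.1,-5.95,2.5],[0,0,0],1],[[9.1,-5.95,2.5],[0,0,0],1],[[9.1,-5.95,2.5],[0,0,0],1],[[9.1,-5.95,2.5],[0,0,0],1],[[9.1,-5.95,2.5],[0,0,0],1],[[9.1,-5.95,2.5],[0,0,0],1],[[9.1,-5.95,2.5],[0,0,0],1],[[9.1,-5.95,2.5],[0,0,0],1]]' 40
```

```text
time: 1.7
position: [0.4599, -0.3347, 0.1314]
tcp_rot: [0.992, 0.123, 0.0, 0.0]
contact_force: [1.0, 0.5, -0.0]
opening: 1.0
grasp_force: 0.0
```

```bash
python3 -m crank '[[[0,0,1],[0,0,0],1],[[0,0,2],[0,0,0],1],[[0,0,2.75],[0,0,0],1],[[0,0,2.75],[0,0,0],1],[[0,0,2.75],[0,0,0],1],[[0,0,2.75],[0,0,0],-0.2],[[0,0,2.75],[0,0,0],-0.5],[[0,0,2.75],[0,0,0],-1],[[0,0,2.75],[0,0,0],-1],[[0,0,2.75],[0,0,0],-1],[[0,0,2.75],[0,0,0],-1],[[0,0,2.75],[0,0,0],-1],[[0,0,2.75],[0,0,0],-1],[[0,0,2.75],[0,0,0],-1]]' 40; python3 -c "
from h import *
print(telemetry.read_state())"
```

```text
time: 3.1
position: [0.4603, -0.3345, 0.0221]
tcp_rot: [0.992, 0.124, 0.0, 0.0]
contact_force: [-1.9, 2.1, 9.7]
opening: 0.241
grasp_force: 38.7
{'time': 3.1, 'joints': array([ 0.57900767,  0.52715174, -0.080041  ,  1.99166539,  0.06893762,
        0.62454965, -0.86917788]), 'dq': array([ 0.00037289, -0.00032672, -0.00059238, -0.00025038, -0.00078093,
       -0.00039128, -0.00053753]), 'tau': array([-7.21556973e-02, -8.48380351e+01,  7.49076493e-01, -2.92108530e+01,
        7.81096565e-02, -8.93354248e-01,  1.58372633e-03]), 'position': array([ 0.46033052, -0.33453906,  0.02206316]), 'tcp_rot': array([9.92337394e-01, 1.23557097e-01, 2.84410737e-04, 2.42856398e-04]), 'contact_force': array([-1.9202877 ,  2.06625323,  9.72003171]), 'torque': array([ 0.38837123,  0.48837973, -0.07919149]), 'grasp_force': 38.69925141334534, 'opening': 0.24094393944588227}
```

```bash
python3 -m crank '[[[0,0,-0.5],[0,0,0],-1],[[0,0,-1.5],[0,0,0],-1],[[0,0,-2.5],[0,0,0],-1],[[0,0,-3.5],[0,0,0],-1],[[0,0,-4.5],[0,0,0],-1],[[0,0,-5.5],[0,0,0],-1],[[0.5,-1,-6],[0,0,0],-1],[[1,-2,-6],[0,0,0],-1],[[1.5,-3,-6],[0,0,0],-1],[[2,-4,-6],[0,0,0],-1],[[2.4,-5,-6],[0,0,0],-1],[[2.9,-6,-6],[0,0,0],-1],[[3.4,-7,-6],[0,0,0],-1],[[3.8,-8,-6],[0,0,0],-1],[[4.3,-9,-6],[0,0,0],-1],[[4.8,-10,-6],[0,0,0],-1],[[5.2,-10.8,-6],[0,0,0],-1],[[5.46,-11.37,-6],[0,0,0],-1],[[5.46,-11.37,-6],[0,0,0],-1],[[5.46,-11.37,-6],[0,0,0],-1]]' 40; python3 -m crank '[[[0,0,1],[0,0,0],-1],[[0,0,2],[0,0,0],-1],[[0,0,2.7],[0,0,0],-1],[[0,0,2.7],[0,0,0],-1],[[0,0,2.7],[0,0,0],-1]]';  python3 - <<'E'
from h import *
print(telemetry.read_state()['position'])
a=snapshot('top');b=snapshot('side')
cv2.imwrite('pics/t1.png',a[:,:,::-1]);cv2.imwrite('pics/s1.png',b[:,:,::-1])
cv2.imwrite('pics/s1z.png',cv2.resize(b[160:285,160:310,::-1],None,fx=4,fy=4,interpolation=2))
E
```

```text
time: 5.1
position: [0.56, 0.1603, 0.2611]
tcp_rot: [0.992, 0.124, -0.0, 0.0]
contact_force: [-0.6, -0.2, -1.7]
opening: 0.244
grasp_force: 39.6
time: 5.6
position: [0.5605, 0.1593, 0.1541]
tcp_rot: [0.992, 0.123, -0.0, 0.0]
contact_force: [0.1, 0.5, -0.2]
opening: 0.244
grasp_force: 39.6
[0.56049942 0.15929179 0.15410777]
```

View pics/s1z.png

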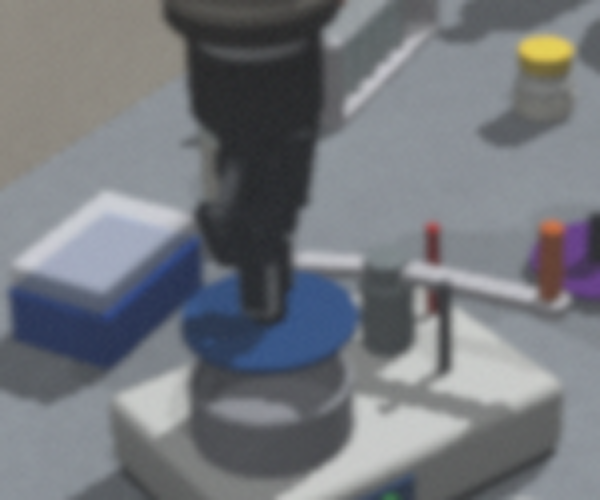

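The cover is held level or nearly so above the cup, with its flange ellipse at zoom x 182–357. I'll fit the disc position and tilt numerically.

```bash
cat > disc.py <<'E'
from h import *
from scipy.optimize import least_squares
import sys
def edge(n,I,box):
    h=cv2.cvtColor(I,cv2.COLOR_BGR2HSV);m=cv2.inRange(h,(100,110,30),(118,255,255))
    mm=np.zeros_like(m);x0,y0,x1,y1=box;mm[y0:y1,x0:x1]=m[y0:y1,x0:x1]
    k,l,st,ce=cv2.connectedComponentsWithStats(mm);i=1+st[1:,4].argmax();print(n,st[i])
    c=max(cv2.findContours((l==i).astype('uint8'),0,1)[0],key=len)
    return cv2.convexHull(c)[:,0].astype(float)
def fit(E,c0,tilt=True):
    def mod(p,n):
        a=np.linspace(0,2*np.pi,120);q=np.c_[.053*np.cos(a),.053*np.sin(a),0*a]
        M=R.from_rotvec([p[3],p[4],0]).as_matrix()
        pts=np.vstack([q+[0,0,.0025],q-[0,0,.0025]])@M.T+p[:3]
        return cv2.convexHull(proj(n,pts).astype('float32'))
    def f(p):
        return np.array([cv2.pointPolygonTest(mod(p,n),(float(u[0]),float(u[1])),True)-.4 for n in E for u in E[n]])
    g=(lambda v:f(v)) if tilt else (lambda v:f(np.r_[v,0,0]))
    s=least_squares(g,np.r_[c0,0,0] if tilt else c0,loss='soft_l1',diff_step=1e-3,f_scale=.5,x_scale=.01)
    return s.x,np.sqrt(np.mean(s.fun**2))
E
python3 - <<'E'
from disc import *
t=cv2.imread('pics/t1.png');s=cv2.imread('pics/s1.png')
es=edge('side',s,(190,220,260,260));et=edge('top',t,(160,160,260,260))
c0=[.56,.16,.1405]
print(fit({'side':es},c0)); print(fit({'side':es,'top':et},c0)); print(fit({'side':es},c0,False))
cv2.imwrite('pics/t1z.png',cv2.resize(t[140:270,150:300],None,fx=4,fy=4,interpolation=2))
E
```

```text
side [190 220  59  33 918]
top [214 205  13  21 186]
(array([ 4.43664562e-01,  3.36253638e-01,  2.93542035e-01,  9.18107434e-20,
       -7.72592956e-02]), np.float64(1.764782016313205))Traceback (most recent call last):
  File "<stdin>", line 5, in <module>
  File "disc.py", line 19, in fit
    s=least_squares(g,np.r_[c0,0,0] if tilt else c0,loss='soft_l1',diff_step=1e-3,f_scale=.5,x_scale=.01)
    return func(*args, **kwargs)
    result = trf(vector_fun.fun, vector_fun.jac, x0, f0, J0, lb, ub, ftol, xtol,
                 gtol, max_nfev, x_scale, loss_function, tr_solver,
                 tr_options.copy(), verbose, callback=callback_wrapped)
    return trf_no_bounds(
        fun, jac, x0, f0, J0, ftol, xtol, gtol, max_nfev, x_scale,
        loss_function, tr_solver, tr_options, verbose, callback=callback)
    J = jac(x)
    self._update_jac()
    ~~~~~~~~~~~~~~~~^^
    self.J = self.jac_wrapped(xp_copy(self.x), f0=self.f)
             ~~~~~~~~~~~~~~~~^^^^^^^^^^^^^^^^^^^^^^^^^^^^
    J, dct = approx_derivative(
             ~~~~~~~~~~~~~~~~~^
        self.fun,
        ^^^^^^^^^
    
[... 864 characters left out ...]
]))
                ~^^^
  File "disc.py", line 17, in f
    return np.array([cv2.pointPolygonTest(mod(p,n),(float(u[0]),float(u[1])),True)-.4 for n in E for u in E[n]])
                                          ~~~^^^^^
  File "disc.py", line 15, in mod
    return cv2.convexHull(proj(n,pts).astype('float32'))
                          ~~~~^^^^^^^
  File "h.py", line 10, in proj
    K,r,t=cam(n); return cv2.projectPoints(np.asarray(P,float).reshape(-1,1,3),r,t,K,None)[0].reshape(-1,2)
          ~~~^^^
  File "h.py", line 5, in cam
    c=calibration(n); return np.array([[c['fx'],0,c['cx']],[0,c['fy'],c['cy']],[0,0,1]]),c['rvec'],c['tvec']
ValueError: time passes only in moves, steps and waits
```

```bash
python3 - <<'E'
import re
s=open('h.py').read()
s=s.replace("def cam(n):\n    c=calibration(n);","import functools\n@functools.lru_cache(None)\ndef cam(n):\n    c=calibration(n);")
open('h.py','w').write(s)
s=open('disc.py').read();i=s.index('    g=(lambda')
s=s[:i]+'''    from scipy.optimize import minimize
    k=5 if tilt else 3
    F=lambda v:np.mean(np.sqrt(1+(f(np.r_[c0,0,0]+np.r_[v/100,np.zeros(5-k)])/.5)**2)-1)
    s=minimize(F,np.zeros(k),method='Nelder-Mead',options=dict(maxiter=600,initial_simplex=np.vstack([np.zeros(k),np.eye(k)])))
    p=np.r_[c0,0,0]+np.r_[s.x/100,np.zeros(5-k)]
    return np.round(p,4),np.sqrt(np.mean(f(p)**2))
'''
open('disc.py','w').write(s)
from disc import *
t=cv2.imread('pics/t1.png');s=cv2.imread('pics/s1.png')
es=edge('side',s,(203,224,256,260));es=es[~((es[:,0]<213)&(es[:,1]<238))]
c0=[.5605,.1595,.1405]
print(fit({'side':es},c0)); print(fit({'side':es},c0,False))
cv2.imwrite('pics/t1z.png',cv2.resize(t[140:270,150:300],None,fx=4,fy=4,interpolation=2))
E
```

```text
side [203 224  46  29 727]
(array([ 0.6097,  0.0937,  0.0851, -0.0156,  0.0081]), np.float64(0.18392338707991154))
(array([0.6038, 0.1019, 0.0923, 0.    , 0.    ]), np.float64(0.20453324094908845))
```

View pics/t1z.png

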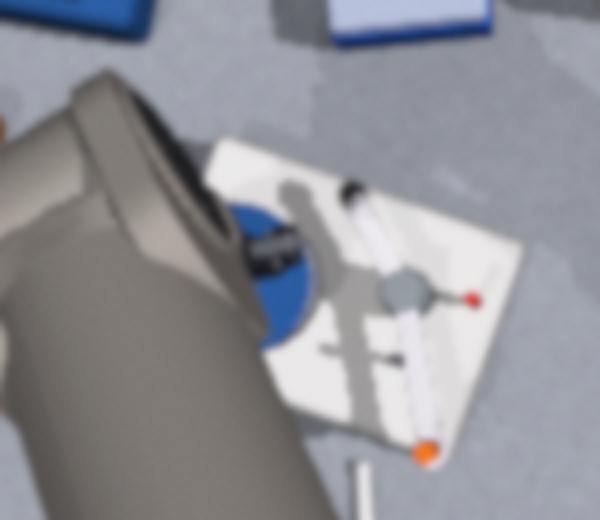

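The top view shows the cover over the cup, partly hidden by the arm. The side fit puts the cover at (0.561, 0.158) with about 0.016 rad tilt, which agrees with the TCP. Next I'll refine the cup centre by its gradient in the first pictures.

```bash
python3 - <<'E'
from h import *
from scipy.ndimage import map_coordinates as mc
def score(n,I,c,z,r):
    q=proj(n,circ((*c,z),r,180)); o=proj(n,circ((*c,z),r+.004,180)); d=(o-q);d/=np.linalg.norm(d,axis=1)[:,None]
    G=lambda p:mc(I,[p[:,1],p[:,0]],order=1)
    return G(q+d*.8)-G(q-d*.8)   # bright outside
for n in ('top','side'):
    I=cv2.cvtColor(cv2.imread(f'pics/{n}0.png'),cv2.COLOR_BGR2GRAY).astype(float)
    best=[]
    for x in np.arange(.552,.570,.0005):
        for y in np.arange(.150,.170,.0005):
            for nm,r,sg in (('out',.05,1),('in',.046,-1)):
                v=score(n,I,(x,y),.1,r)*sg; best.append((np.clip(v,-15,25).mean(),nm,round(x,4),round(y,4)))
    for nm in ('out','in'):
        b=sorted([q for q in best if q[1]==nm])[::-1][:12]; print(n,nm,round(b[0][0],1),np.mean([q[2:] for q in b],0),b[0][2:])
    if n=='top':
        for c in ((.5615,.1576),(.5605,.1595)): print(proj(n,circ((*c,.1),.05,4)).round(1).tolist())
I=cv2.imread('pics/top0.png')
m=cv2.inRange(cv2.cvtColor(I,cv2.COLOR_BGR2HSV),(5,170,150),(18,255,255));k,l,st,ce=cv2.connectedComponentsWithStats(m)
i=min(range(1,k),key=lambda i:np.hypot(*(ce[i]-(257,252))));print('post top',st[i],ce[i],ray('top',ce[i],.175))
E
```

```text
top out 19.2 [0.55975 0.155  ] (np.float64(0.5595), np.float64(0.155))
top in 4.4 [0.55883333 0.153375  ] (np.float64(0.559), np.float64(0.1535))
[[211.5, 191.7], [193.8, 209.8], [211.6, 227.5], [229.4, 209.3]]
[[210.8, 192.1], [193.1, 210.2], [210.9, 227.8], [228.7, 209.7]]
side out 13.5 [0.55666667 0.169125  ] (np.float64(0.5565), np.float64(0.169))
side in 1.4 [0.5565     0.16720833] (np.float64(0.5565), np.float64(0.167))
post top [254 251   5   4  13] [255.84615385 252.46153846] [0.44352733 0.02853161 0.175     ]
```

```bash
python3 - <<'E'
from h import *
out=[]
for n,(x0,y0) in (('top',(185,183)),('side',(200,236))):
    I=cv2.imread(f'pics/{n}0.png')
    b=cv2.resize(I[y0:y0+52,x0:x0+52],None,fx=7,fy=7,interpolation=2)
    f=lambda c,r:np.round(((proj(n,circ((*c,.1),r))-(x0,y0)+.5)*7-.5)*4).astype(np.int32)
    a=b.copy()
    for r in (.05,.046): cv2.polylines(a,[f((.561,.1595),r)],True,(0,0,255),1,cv2.LINE_AA,2)
    out.append(a)
cv2.imwrite('pics/ov.png',np.hstack(out))
E
```

```text
(no output)
```

View pics/ov.png

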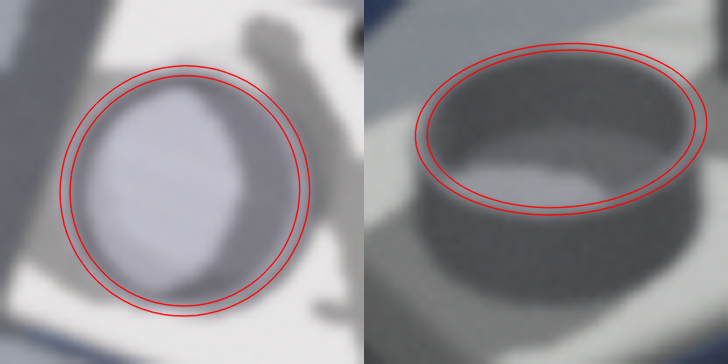

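The overlay at (0.561, 0.1595) matches both rims within about 1–2 mm, and the top view suggests 0.159. The TCP is already there, so I'm lowering slowly while watching the force.

```bash
python3 -m crank '[[[0,0,0.3],[0,0,0],-1],[[0,0,0.6],[0,0,0],-1],[[0,0,0.75],[0,0,0],-1],[[0,0,0.8],[0,0,0],-1],[[0,0,0.85],[0,0,0],-1],[[0,0,0.87],[0,0,0],-1],[[0,0,0.87],[0,0,0],-1]]'
```

```text
time: 6.4
position: [0.5604, 0.1602, 0.1186]
tcp_rot: [0.992, 0.124, 0.0, -0.0]
contact_force: [1.0, 0.0, -2.0]
opening: 0.242
grasp_force: 39.6
```

```bash
python3 -m crank '[[[0,0,0.03],[0,0,0],-1],[[0,0,0.06],[0,0,0],-1],[[0,0,0.09],[0,0,0],-1],[[0,0,0.09],[0,0,0],-1]]'
```

```text
time: 6.8
position: [0.5605, 0.1601, 0.116]
tcp_rot: [0.992, 0.124, 0.0, 0.0]
contact_force: [-5.8, -1.8, 16.9]
opening: 0.24
grasp_force: 41.6
```

```bash
python3 -m crank '[[[0,0,-0.02],[0,0,0],-1],[[0,0,-0.02],[0,0,0],-0.3],[[0,0,-0.02],[0,0,0],0],[[0,0,-0.02],[0,0,0],0.1],[[0,0,-0.02],[0,0,0],0.1],[[0,0,-0.5],[0,0,0],0.1],[[0,0,-1.2],[0,0,0],0.1],[[0,0,-2.2],[0,0,0],0.1],[[0,0,-3.4],[0,0,0],0.1],[[0,0,-3.4],[0,0,0],0.1]]' 20; python3 -m crank '[[[-1,0,0],[0,0,0],0.1],[[-2,1,0],[0,0,0],0.1],[[-3,2,0],[0,0,0],0.1],[[-3,3,0],[0,0,0],0.1],[[-3,3,0],[0,0,0],0.1]]';  python3 - <<'E'
from disc import *
print(telemetry.read_state()['position'])
a=snapshot('top')[:,:,::-1].copy();b=snapshot('side')[:,:,::-1].copy()
cv2.imwrite('pics/t2.png',a);cv2.imwrite('pics/s2.png',b)
cv2.imwrite('pics/z2.png',np.hstack([cv2.resize(I[y:y+110,x:x+130],None,fx=3,fy=3,interpolation=2) for I,x,y in ((a,170,165),(b,180,200))]))
E
```

```text
time: 7.8
position: [0.5626, 0.1613, 0.2572]
tcp_rot: [0.992, 0.124, 0.004, -0.001]
contact_force: [0.4, 0.1, -0.1]
opening: 0.55
grasp_force: 0.0
time: 8.3
position: [0.4728, 0.0083, 0.2512]
tcp_rot: [0.993, 0.12, 0.0, 0.001]
contact_force: [0.4, 1.1, 1.2]
opening: 0.554
grasp_force: 0.0
[0.4728137  0.00828377 0.25116811]
```

View pics/z2.png

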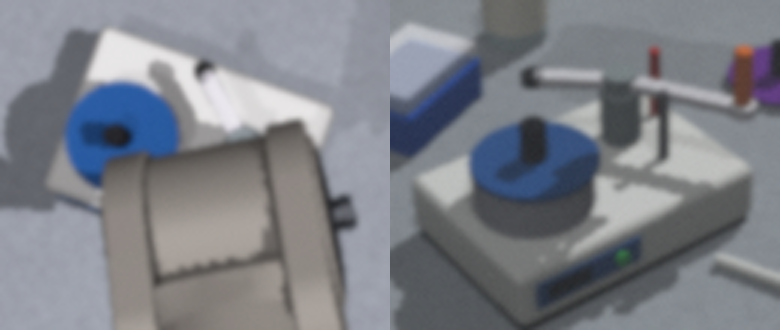

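The cover sits level and centred on the cup: the side ellipse is concentric and the contact height of 0.116 is as predicted. The arm is still at rest and the orange post is free at side zoom (744,75). Moving above the post now.

```bash
python3 -m crank '[[[-0.3,-0.35,0],[0,0,0],0.1],[[-0.6,-0.67,0],[0,0,0],0.1],[[-0.6,-0.67,0],[0,0,0],0.1],[[-0.6,-0.67,0],[0,0,0],0.1]]'; python3 - <<'E'
from disc import *
s=telemetry.read_state();print(s['position'],s['joints'])
b=cv2.imread('pics/s2.png');es=edge('side',b,(205,235,256,275))
for c0 in ([.561,.1595,.1025],): 
    p,e=fit({'side':es},c0);print(p,e)
    o=np.array([-.0399,.9395,.8104]);print(o+(p[:3]-o)*(.1025-o[2])/(p[2]-o[2]))
E
```

```text
time: 8.8
position: [0.443, 0.0355, 0.2511]
tcp_rot: [0.992, 0.125, 0.0, 0.0]
contact_force: [0.5, 1.0, 1.2]
opening: 0.553
grasp_force: 0.0
[0.4429903  0.03553399 0.25112475] [ 0.13438298  0.04229101 -0.36634395  2.05496163  0.01777828  1.04681994
 -1.56143031]
side [208 242  41  25 686]
[ 0.6022  0.1074  0.0543 -0.0077  0.0189] 0.28911818949153895
[0.56126729 0.16044486 0.1025    ]
```

```bash
python3 -m crank '[[[-0.04,0.17,0.5],[0,0,0],0.1],[[-0.04,0.17,1.2],[0,0,0],0.1],[[-0.04,0.17,2],[0,0,0],0.1],[[-0.04,0.17,2.6],[0,0,0],0.1],[[-0.04,0.17,2.93],[0,0,0],0.1],[[-0.04,0.17,2.93],[0,0,0],0.1],[[-0.04,0.17,2.93],[0,0,0],-0.3],[[-0.04,0.17,2.93],[0,0,0],-0.5],[[-0.04,0.17,2.93],[0,0,0],-1],[[-0.04,0.17,2.93],[0,0,0],-1],[[-0.04,0.17,2.93],[0,0,0],-1],[[-0.04,0.17,2.93],[0,0,0],-1]]' 30; python3 - <<'E'
from h import *
s=telemetry.read_state();p=s['position'];print(s['joints'])
M=R.from_quat(s['tcp_rot']).as_matrix()
piv=np.array([.5510,.0460])
v=p[:2]-piv;print('radius',np.hypot(*v),'ang',np.arctan2(v[1],v[0]))
v=v/np.hypot(*v)*.11
for q in np.arange(.1,1.05,.1):
    w=R.from_euler('z',q).as_matrix()[:2,:2]@v-v
    print(round(q,2),np.round(M.T@np.r_[w,0]/.04,2),round(np.degrees(q)/5,1))
E
```

```text
time: 10.0
position: [0.4442, 0.0277, 0.1346]
tcp_rot: [0.992, 0.124, 0.001, -0.0]
contact_force: [-2.0, 1.7, 7.6]
opening: 0.178
grasp_force: 29.8
[ 0.11839089  0.19676839 -0.35805148  2.18030858  0.09798497  0.77754338
 -1.62615417]
radius 0.10838100777735472 ang -2.9721388001070292
0.1 [-0.01  0.27  0.  ] 1.1
0.2 [0.01 0.55 0.  ] 2.3
0.3 [0.06 0.82 0.  ] 3.4
0.4 [0.13 1.08 0.  ] 4.6
0.5 [0.23 1.34 0.  ] 5.7
0.6 [0.36 1.59 0.  ] 6.9
0.7 [0.51 1.82 0.  ] 8.0
0.8 [0.68 2.03 0.  ] 9.2
0.9 [0.87 2.23 0.  ] 10.3
1.0 [1.08 2.41 0.  ] 11.5
```

```bash
python3 -m crank '[[[0,0.14,0],[0,0,-0.6],-1],[[-0.01,0.27,0],[0,0,-1.1],-1],[[0,0.41,0],[0,0,-1.7],-1],[[0.01,0.55,0],[0,0,-2.3],-1],[[0.03,0.68,0],[0,0,-2.9],-1],[[0.06,0.82,0],[0,0,-3.4],-1],[[0.09,0.95,0],[0,0,-4],-1],[[0.13,1.08,0],[0,0,-4.6],-1],[[0.18,1.21,0],[0,0,-5.1],-1],[[0.23,1.34,0],[0,0,-5.7],-1],[[0.23,1.34,0],[0,0,-5.7],-1]]' 30; cat > arc.py <<'E'
from h import *
s=telemetry.read_state();p=s['position'];v=p[:2]-[.5510,.0460]
a=np.arctan2(v[1],v[0]);print('r',np.hypot(*v),'q',a+2.974,s['joints'])
M=R.from_quat(s['tcp_rot']).as_matrix()
for q in (.85,.9,.95,1,1.03,1.06):
    g=q-2.974;t=np.array([.551,.046])+.109*np.array([np.cos(g),np.sin(g)]);print(q,np.round(M.T@np.r_[t-p[:2],0]/.04,2),np.degrees(q-a-2.974)/5)
E
python3 arc.py
```

```text
time: 11.1
position: [0.4665, -0.0221, 0.1346]
tcp_rot: [0.931, 0.365, 0.001, 0.0]
contact_force: [-2.6, 5.1, 9.3]
opening: 0.179
grasp_force: 30.1
r 0.10854536847325129 q 0.5111798486851016 [ 0.26024925  0.23472422 -0.39313793  2.13404217  0.12507904  0.79249413
 -1.03492172]
0.85 [0.08 0.91 0.  ] 3.882592936865523
0.9 [0.12 1.04 0.  ] 4.455550731996344
0.95 [0.17 1.17 0.  ] 5.0285085271271655
1 [0.22 1.3  0.  ] 5.601466322257992
1.03 [0.25 1.37 0.  ] 5.945240999336483
1.06 [0.29 1.44 0.  ] 6.28901567641498
```

```bash
python3 -m crank '[[[0,0.13,0],[0,0,-0.6],-1],[[0,0.26,0],[0,0,-1.1],-1],[[0.01,0.4,0],[0,0,-1.7],-1],[[0.02,0.53,0],[0,0,-2.3],-1],[[0.04,0.66,0],[0,0,-2.8],-1],[[0.06,0.79,0],[0,0,-3.4],-1],[[0.08,0.91,0],[0,0,-3.9],-1],[[0.12,1.04,0],[0,0,-4.5],-1],[[0.17,1.17,0],[0,0,-5],-1],[[0.17,1.17,0],[0,0,-5],-1]]' 30; python3 arc.py; python3 -m crank '[[[0,0.05,0],[0,0,-0.2],-1],[[0.01,0.1,0],[0,0,-0.5],-1],[[0.01,0.13,0],[0,0,-0.6],-1],[[0.02,0.17,0],[0,0,-0.7],-1],[[0.02,0.17,0],[0,0,-0.7],-1]]'; python3 arc.py
```

```text
time: 12.1
position: [0.5029, -0.0517, 0.1345]
tcp_rot: [0.83, 0.558, 0.0, -0.0]
contact_force: [-6.0, 3.8, 12.0]
opening: 0.174
grasp_force: 30.4
r 0.10892603566908943 q 0.9460948391697164 [ 0.35528668  0.30056045 -0.44153694  2.05118463  0.17275527  0.82405717
 -0.57436899]
0.85 [ 0.03 -0.26 -0.  ] -1.101165743482634
0.9 [ 0.01 -0.13 -0.  ] -0.528207948351813
0.95 [-0.    0.01  0.  ] 0.04474984677901327
1 [-0.01  0.15  0.  ] 0.6177076419098345
1.03 [-0.01  0.23  0.  ] 0.9614823189883313
1.06 [-0.01  0.31  0.  ] 1.305256996066823
time: 12.6
position: [0.5087, -0.0544, 0.1346]
tcp_rot: [0.813, 0.582, -0.0, 0.0]
contact_force: [-8.3, -1.4, 13.8]
opening: 0.176
grasp_force: 30.5
r 0.10890388651665751 q 1.004264140297555 [ 0.36410703  0.31121526 -0.449105    2.03748053  0.18211029  0.83087514
 -0.5180889 ]
0.85 [ 0.06 -0.42  0.  ] -1.7677368338527804
0.9 [ 0.03 -0.28  0.  ] -1.194779038721959
0.95 [ 0.01 -0.15  0.  ] -0.6218212435911328
1 [-0.   -0.01  0.  ] -0.04886344846031156
1.03 [-0.01  0.07 -0.  ] 0.29491122861818525
1.06 [-0.01  0.15 -0.  ] 0.6386859056966769
```

```bash
python3 -m crank '[[[0,0.03,0],[0,0,0],-1],[[0,0.05,0],[0,0,0],-1],[[0,0.05,0],[0,0,0],-1],[[0,0.05,0],[0,0,0],-1]]'; python3 -m crank '[[[0,0.03,0],[0,0,0],-1],[[0,0.05,0],[0,0,0],-1],[[0,0.05,0],[0,0,0],-1],[[0,0.05,0],[0,0,0],-1]]'; python3 arc.py|head -1
```

```text
time: 13.0
position: [0.5092, -0.0546, 0.1344]
tcp_rot: [0.813, 0.582, -0.001, -0.001]
contact_force: [-19.0, 1.9, 21.8]
opening: 0.18
grasp_force: 31.5
time: 13.4
position: [0.5097, -0.0549, 0.1343]
tcp_rot: [0.813, 0.582, -0.002, -0.001]
contact_force: [-28.2, 3.5, 30.0]
opening: 0.174
grasp_force: 32.9
r 0.10904296457705487 q 1.015018768721161 [ 0.36362519  0.31584251 -0.44825536  2.03178563  0.18280256  0.83742783
```

The arm is hard on its stop: the force jumps without any travel. I'll back off half, settle and check the cover.

```bash
python3 -m crank '[[[0,-0.04,0],[0,0,0],-1],[[0,-0.04,0],[0,0,0],-1],[[0,-0.04,0],[0,0,0],-1],[[0,-0.04,0],[0,0,0],-1],[[0,-0.04,0],[0,0,0],-1],[[0,-0.04,0],[0,0,0],-1]]'; python3 - <<'E'
from h import *
a=snapshot('top')[:,:,::-1].copy();b=snapshot('side')[:,:,::-1].copy()
cv2.imwrite('pics/z3.png',np.hstack([cv2.resize(I[y:y+110,x:x+130],None,fx=3,fy=3,interpolation=2) for I,x,y in ((a,170,165),(b,180,200))]))
E
```

```text
time: 14.0
position: [0.5093, -0.0547, 0.1344]
tcp_rot: [0.813, 0.582, -0.002, -0.001]
contact_force: [-20.0, 2.3, 23.1]
opening: 0.172
grasp_force: 31.8
```

View pics/z3.png

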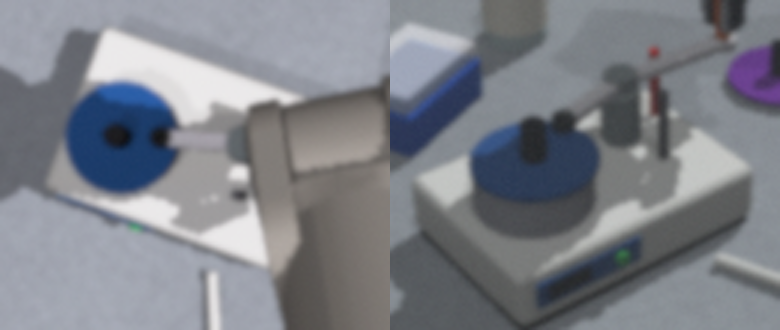

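The keeper end is over the cover's edge (top zoom (160,137)), the grip arm is against the red pin, the cover hasn't moved and the post is in the fingers. Handing in.

```bash
python3 -c "
from plant import env
print(env.finish_job())"
```

```text
the job is handed in; nothing more can be done
None
```

The cover is seated and released on the cup, the spring arm is held at its red-pin stop by the gripper, and I handed the job in at about 14 s; no verdict came back.

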